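# Fetch the notched die from the carousel and set it in the bench press

### The job

Turn the die carousel by its knob until the steel die with the single square notch across its top stands centred in the gap of the keeper rail, and lift it out there. Stand it upright on the bench, let go, and take it again by its long sides; then set it upright in the press's nest, centred and square between the two end stops, and let go. Leave the other dies in their bays, do not tip the notched die over, and do not disturb the jar, parts bin, spool or screwdriver.

Things in the scene. Friction and masses are not known exactly. Their poses are not given: they have to be found in the camera images.
- die_center (a point): The wanted die: plain steel block, 56 mm long (its x axis), 28 wide (y), 40 high, about 0.45 kg. Its top has one square notch across the middle, 20 mm long (along x), 12 deep, right through from side to side. Point: its centre, 20 mm above its underside. It starts upright in a carousel bay, its length pointing to the carousel's axis.
- die_stud_center (a point): Another steel die with the same 56 x 28 mm plan, in another bay, with a round stud 18 mm across and 6 mm high standing in the middle of a flat top (46 mm high in all). Point: on its middle, 20 mm above its underside; x axis along its length.
- die_step_center (a point): Another steel die with the same 56 x 28 mm plan, in another bay, with a top with one step: one half 40 mm high, the other half 28 mm high. Point: on its middle, 20 mm above its underside; x axis along its length.
- die_flat_center (a point): Another steel die with the same 56 x 28 mm plan, in another bay, with a plain flat top. Point: on its middle, 20 mm above its underside; x axis along its length.
- die_ridge_center (a point): Another steel die with the same 56 x 28 mm plan, in another bay, with one narrow ridge, 8 mm wide and 10 mm high, running lengthwise along its top (44 mm high in all). Point: on its middle, 20 mm above its underside; x axis along its length.
- turntable (a joint): Angle of the carousel's turntable, rad, growing counter-clockwise seen from above; 0 at the start, free to turn 7 rad either way. Slight friction (0.12 N m); it stays where it is left. Black disc, 330 mm across, its top 26 mm above the bench. Six bays at 60 degrees, five hold a die, one is empty; the dies' centres lie 115 mm from the axis.
- bay (a point): Middle of one of the six bays (the others are like it), on the disc's top; x axis points outwards. Each bay has two upright black side walls, 4 mm thick, 38 high, 62 long, 32 apart, so a die can be gripped there only by its two ends. The bays are open at both ends, no lips. The knob's stem is 28 mm across.
- knob (a point): Centre of the aluminium bar knob on the carousel's axis, fixed to the turntable: a bar 50 mm long (this point's x axis), 16 wide (y), 36 high; centre 98 mm, top 116 mm above the bench. Grip it across its width from above and turn it to turn the carousel.
- gap (a point): Middle of the gap in the keeper rail: where a die's centre lies when its bay faces the opening (46 mm above the bench, 115 mm from the carousel's axis); its x axis points to that axis. The gap reaches 38 degrees about the axis to either side. A die can be lifted out only here.
- rail_back (a point): Point on the keeper rail opposite the gap: a fixed steel rod, 6 mm thick, bent to a circle of 115 mm radius over the middles of the dies, its underside 78 mm and top 84 mm above the bench. Four 6 mm posts 177 mm from the axis (feet 18 mm across) carry it by level rods; the two end posts stand 38 degrees either side of the gap's middle.
- nest (a point): Where the die's centre must finally be, 40 mm above the bench, in the nest of the small green press. Nest floor: the press bed, 20 mm above the bench. Two upright steel end stops, 10 mm thick, 30 wide, 40 high over the bed, stand 64 mm apart along this point's x axis; along y it is open. The die goes between them, its length along x, and can be held there only by its sides.
- ram (a point): Middle of the lower face of the press's ram (44 mm across), 80 mm above the bench and 145 mm from the nest along the nest's +x. The press's bed reaches 60 mm from the nest to -x, 230 mm to +x, 50 mm to either side. Its head and frame, 165 mm high, begin 120 mm from the nest towards +x.
- jar_center (a point): Bystander: closed white jar with a black lid, 60 mm across, 80 mm high, upright; its centre.
- bin_center (a point): Bystander: small open grey plastic parts bin, 70 mm (its x) by 50 mm, 40 mm high; its centre.
- spool_center (a point): Bystander: black spool standing on end, 56 mm across, 44 mm high; its centre.
- driver_grip (a point): Bystander: a screwdriver lying on the bench, 200 mm long, with a black handle 26 mm thick; point on the middle of its handle, 60 mm from its butt; its x axis runs to the tip, 140 mm on.

How it is judged:
On the way, in this order (a step that is already met when the one before it is completed fails the run):
1. the notched die stands in its bay, centred in the gap of the keeper rail (within 15 mm), the carousel at rest (horizontal distance between die_center and gap below 0.015 m and height (world z) of die_center below 0.052 m and velocity of joint turntable between -0.1 and 0.1 rad/s), for 0.2 s.
2. the notched die is lifted clear of its bay, within 50 mm of the gap (height (world z) of die_center above 0.085 m and horizontal distance between die_center and gap below 0.05 m), for 0.05 s.
3. the notched die stands upright on the bench, let go (height (world z) of die_center below 0.026 m and angle between die_center's own z axis and vertical below 0.15 rad and contact force between die and the fingers below 0.3 N), for 0.2 s.
At the end, for the whole second after the job is handed in: The notched die rests upright on the press bed between the end stops, its centre within 8 mm of the nest's middle and 4 mm in height, its length within 0.12 rad of the nest's, let go and at rest; the other four dies are in their bays (horizontal distance between die_center and nest below 0.008 m and z of die_center in the frame of nest between -0.004 and 0.004 m and angle between the x axis of die_center and the x axis of nest, either way round below 0.12 rad and angle between die_center's own z axis and vertical below 0.08 rad and linear speed of die below 0.02 m/s and horizontal distance between each of die_stud_center, die_step_center, die_flat_center, die_ridge_center and knob below 0.135 m); the robot touches nothing.
It fails at once if another die is taken out of its bay (lifted 20 mm or tipped, or more than 140 mm from the carousel's axis) (height (world z) of any of die_stud_center, die_step_center, die_flat_center, die_ridge_center above 0.066 m or angle between any of die_stud_center, die_step_center, die_flat_center, die_ridge_center's own z axis and vertical above 0.5 rad or horizontal distance between any of die_stud_center, die_step_center, die_flat_center, die_ridge_center and knob above 0.14 m).
It fails at once if the notched die is tipped over (more than 0.7 rad) (angle between die_center's own z axis and vertical above 0.7 rad).
It fails at once if a bystander is disturbed (moved more than 25 mm) (distance of any of jar_center, bin_center, spool_center, driver_grip from where it was at the start of the episode above 0.025 m).
It also fails if it takes over 64 s, if anything falls off the work surface, if the arm or the gripper's body presses on something with over 40 N, if the wrist force passes 120 N, or if a joint passes its speed limit or range.

### The arm

A 7-joint arm with a two-finger parallel gripper is mounted at the origin on the work surface. World frame = base frame: x ahead of the robot, y to its left, z up, the work surface at z = 0. Lengths are in m, angles in rad, forces in N, time in s.
With the tool pointing down it reaches from about 0.4 to 0.85 m from the base axis. Payload 10.4 kg.
Tool frame: the origin (TCP) lies at the very end of the fingers, on their centre line; the grasp point (between the pads) lies 19 mm behind it (manip.tcp_to_grasp is the distance from the TCP to the grasp point, in m); x points along the fingers, y is the direction in which the jaws open and shut, and the axes are right-handed (so a half turn about x gives the same grasp; the last joint's range is limited). The gripper opens to 85 mm and grips with 20 to 120 N. Pads are 22 mm wide; open, the fingers measure 114 mm over their backs; the gripper's body (76 mm by 85 mm) begins 54 mm behind the grasp point. The pads swing forward as they close: fully open they stand 13 mm farther back than shut.
Start: joints at [-1.24, 0.332, -0.065, 1.46, 0.022, 1.35, -0.088], TCP at [0.217, 0.586, 0.231] pointing down, gripper open.
Joint ranges: [-2.6, 2.6], [-0.5, 2.12], [-1.47, 1.34], [0.16, 2.42], [-1.27, 4.41], [0.06, 2.06], [-2.6, 2.6]. Speed limits (rad/s): [2.22, 2.22, 2.79, 2.79, 3.14, 3.14, 3.14].

### API

Orientations are given as a unit quaternion [x, y, z, w].
In Python, from workcell import manip, cams, hand_in gives the robot as it stands.
- The arm moves only by the shell command python3 -m handwheel 'ROWS' [FORCE]. ROWS is text: rows parted by semicolons, each of 7 numbers parted by spaces: the shift along the tool's x, y, z in mm, then the turn, a rotation vector about the tool's x, y, z in rad, then the finger opening in mm, from 0 to 85.4. A call has 1 to 8 rows; each row shifts and turns the commanded pose from where the row before left it, along the tool's axes as they then stand; what a row does not reach is not made up. A row lasts 1/10 s, in which the tool goes at most 50 mm and 8.59 degrees, less where a joint would pass 70% of its speed; a pose out of reach is approached as far as the arm can. A call with a gripper value outside its range is refused whole. The fingers move at their own pace and stop on an object; FORCE is the grip in N (left out, the last holds). Time passes only in rows, so rows that do not move let the fingers close. It gives the time, the measured TCP pose, the force and the opening at its end, in the units of the state.
- manip.get_obs(): the state, without advancing time (a new reading comes with each control period).
- cams.camera(name): name is "side" or "top" or "wrist"; returns a dict with "color" (384x512x3 uint8, blue, green, red), "depth" (384x512 float32, m along the optical axis (not along the pixel's ray), 0 where there is no reading), "camera_matrix" (3x3 intrinsics, pixels), "origin" and "attitude" of the camera in the world; the wrist camera has in their place "T_tool_cam" (4x4, takes a point from camera to tool coordinates, whose origin is the TCP and whose axes are the tool frame's). Camera axes: x right, y down, z forward; pixel columns grow to the right and rows downward; lengths in m; the calibration is good to about 2 mm. A picture is of the moment at which its call begins: read the wrist's pose just before it.
- hand_in(): hands the job in, once; it reports no verdict.
Trained networks look in the newest picture that a camera, given by its name, has taken for a name from the list of things; names that differ only in an ending like _2 or _b are one class to them, and where a whole thing is asked for, a point or a joint stands for the part that bears it (a point fixed in the world has none). Each returns a list of dicts, best first, with "conf" (0 to 1); they miss things now and then, are a little off and sometimes report something else, mostly with a low value. They report only what shows in the picture. A call takes as long as a camera call.
- cams.recognise(camera, thing): "box" ([left, top, width, height] in pixels, round what is visible of it).
- cams.outline_of(camera, thing): "region" (384x512 bool, what is visible of it) and "box" ([left, top, width, height] in pixels, round what is visible of it).
The state is a dict: "clock": time; "joint_pos": joint angles; "joint_velocities": joint speeds; "tau": joint torques, N m; "position": TCP position; "ee_rot": TCP orientation; "ft_force": force on the tool from outside, world axes, zero at the start; "torque": the same for the moment, N m; "grip_width": opening from 0.0 (shut) to 1.0 (fully open).
Only numpy, scipy, OpenCV 4.12 (cv2) and the standard library are available. Lean on these libraries where they do the work, as an engineer would, in place of code of your own. Each camera call takes 0.05 s, during which the arm holds its last target.

## Working session

There is one attempt and no reset: what is moved stays moved. The work goes in short steps, Python scripts to look and compute and a shell command to move; the robot and the scene stay as the last step left them, time stands still between calls to the robot, and variables do not carry over. Pictures are saved under pics/ and viewed, and the job is handed in when it is done.

```bash
ls; mkdir -p pics; cat > h.py <<'E'
import numpy as np, cv2
from scipy.spatial.transform import Rotation as R
from workcell import manip, cams
def tool():
    o=manip.get_obs(); return np.array(o['position']),R.from_quat(o['ee_rot']).as_matrix()
def campose(c):
    if 'T_tool_cam' in c:
        raise Exception
    a=np.array(c['attitude']); 
    M=a if a.shape==(3,3) else R.from_quat(a).as_matrix()
    return np.array(c['origin']),M
def grab(n):
    if n=='wrist': p,M=tool()
    c=cams.camera(n)
    if n=='wrist':
        T=np.array(c['T_tool_cam']); o=p+M@T[:3,3]; A=M@T[:3,:3]
    else: o,A=campose(c)
    return c,o,A
def cloud(c,o,A):
    K=c['camera_matrix'];d=c['depth'];h,w=d.shape
    u,v=np.meshgrid(np.arange(w),np.arange(h))
    P=np.stack([(u-K[0][2])/K[0][0]*d,(v-K[1][2])/K[1][1]*d,d],-1)
    return P@A.T+o
def onplane(c,o,A,u,v,z):
    K=c['camera_matrix'];r=A@np.array([(u-K[0][2])/K[0][0],(v-K[1][2])/K[1][1],1]);return o+r*(z-o[2])/r[2]
E
python3 - <<'E'
from h import *
o=manip.get_obs();print({k:np.round(v,3) for k,v in o.items()})
things=['die_center','die_stud_center','die_step_center','die_flat_center','die_ridge_center','knob','nest','ram','jar_center','bin_center','spool_center','driver_grip','turntable']
for n in ['top','side','wrist']:
    c,oo,A=grab(n);cv2.imwrite(f'pics/{n}0.png',c['color'])
    print(n,oo.round(3),A.round(3).tolist(),np.array(c['camera_matrix']).round(1).tolist())
    np.savez(f'{n}0.npz',P=cloud(c,oo,A),color=c['color'],o=oo,A=A,K=c['camera_matrix'],d=c['depth'])
    for t in things:
        r=cams.recognise(n,t)
        print(t,[(np.round(x['box']).tolist(),round(x['conf'],2)) for x in r[:2]])
print(manip.tcp_to_grasp, manip.get_obs()['clock'])
E
```

```text
pics
{'clock': np.float64(0.0), 'joint_pos': array([-1.24 ,  0.333, -0.065,  1.461,  0.022,  1.35 , -0.088]), 'joint_velocities': array([ 0.002,  0.002,  0.   ,  0.   , -0.002,  0.   ,  0.001]), 'tau': array([-1.0000e-03, -6.2545e+01,  4.9000e-02, -3.9159e+01,  1.6000e-02,
        1.0000e-02, -0.0000e+00]), 'position': array([0.216, 0.586, 0.23 ]), 'ee_rot': array([ 0.124,  0.696, -0.125,  0.696]), 'ft_force': array([ 0.362, -0.512,  0.017]), 'torque': array([-0.035, -0.038,  0.05 ]), 'grip_width': np.float64(0.999)}
top [ 0.241 -0.035  1.488] [[-0.002, -0.979, 0.204], [-1.0, 0.003, 0.004], [-0.004, -0.204, -0.979]] [[468.7, 0.0, 257.0], [0.0, 468.7, 186.4], [0.0, 0.0, 1.0]]
die_center [([127.0, 190.0, 20.0, 16.0], 0.7), ([116.0, 126.0, 109.0, 113.0], 0.22)]
die_stud_center [([193.0, 156.0, 16.0, 13.0], 0.7), ([121.0, 129.0, 104.0, 104.0], 0.69)]
die_step_center [([170.0, 135.0, 6.0, 18.0], 0.62)]
die_flat_center [([131.0, 152.0, 19.0, 18.0], 0.57)]
die_ridge_center [([164.0, 203.0, 12.0, 22.0], 0.53)]
knob [([121.0, 132.0, 104.0, 100.0], 0.61)]
nest [([311.0, 180.0, 141.0, 38.0], 0.
[... 1122 characters left out ...]
ol_center [([339.0, 303.0, 26.0, 27.0], 0.89), ([200.0, 185.0, 25.0, 32.0], 0.32)]
driver_grip [([310.0, 188.0, 23.0, 50.0], 0.56)]
turntable [([176.0, 245.0, 142.0, 135.0], 0.76)]
wrist [0.142 0.614 0.374] [[0.346, 0.892, 0.29], [0.938, -0.329, -0.108], [-0.001, 0.309, -0.951]] [[295.8, 0.0, 257.9], [0.0, 295.8, 189.9], [0.0, 0.0, 1.0]]
die_center []
die_stud_center []
die_step_center []
die_flat_center []
die_ridge_center [([78.0, 368.0, 20.0, 16.0], 0.75)]
knob [([84.0, 359.0, 28.0, 22.0], 0.73)]
nest []
ram []
jar_center []
bin_center []
spool_center [([67.0, 286.0, 35.0, 28.0], 0.96)]
driver_grip [([73.0, 366.0, 12.0, 16.0], 0.31)]
turntable [([87.0, 361.0, 24.0, 22.0], 0.9)]
0.0187 2.1
```

View pictures.

```bash
python3 - <<'E'
import cv2
a=cv2.imread('pics/top0.png');cv2.imwrite('pics/top0z.png',cv2.resize(a[120:280,100:300],None,fx=4,fy=3.75,interpolation=cv2.INTER_CUBIC))
a=cv2.imread('pics/side0.png');cv2.imwrite('pics/side0z.png',cv2.resize(a[230:384,160:360],None,fx=4,fy=3.9,interpolation=cv2.INTER_CUBIC))
E
```

```text
(no output)
```

View pics/top0.png

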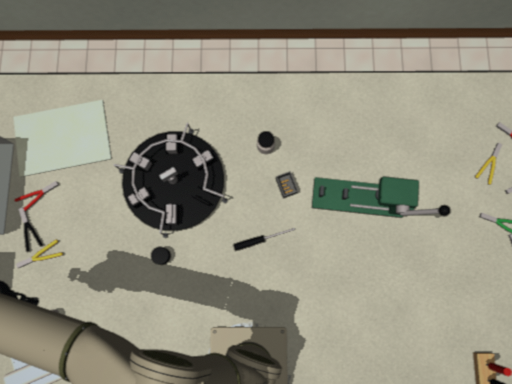

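View pics/side0.png

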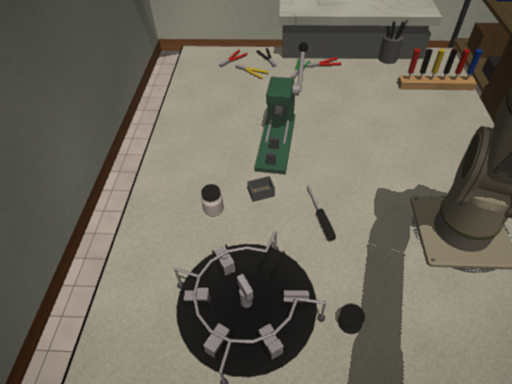

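```bash
ls pics
```

```text
side0.png
side0z.png
top0.png
top0z.png
wrist0.png
```

View pics/top0z.png

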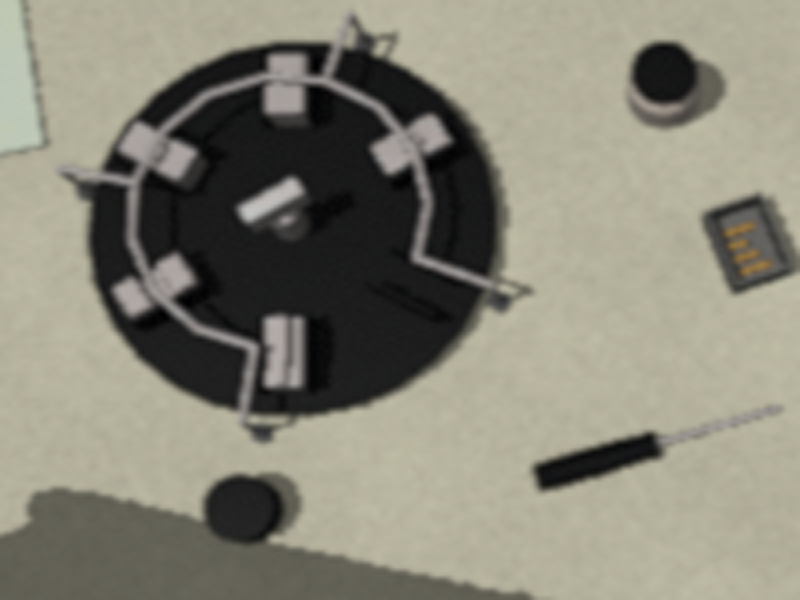

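View pics/side0z.png

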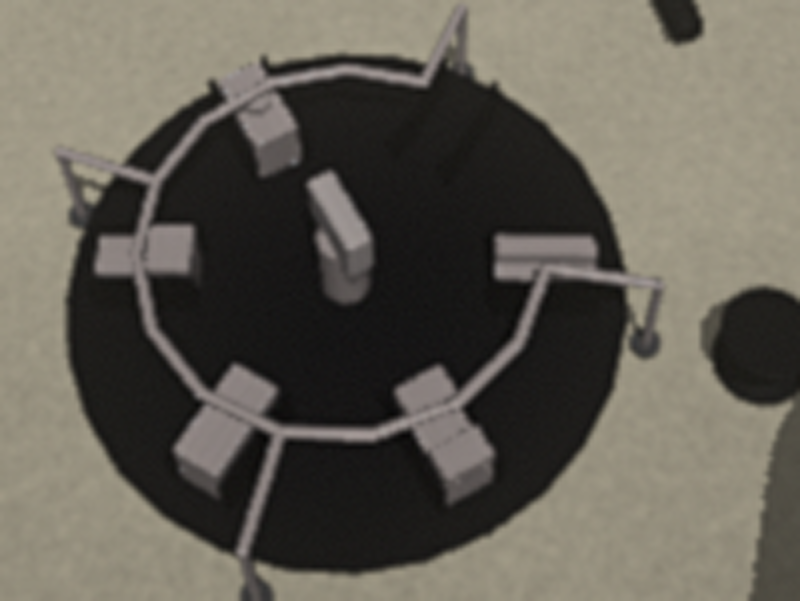

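```bash
python3 - <<'E'
import numpy as np
from h import onplane
for n,pts in {'top':{'disc':None,'footA':(165.5,235.5,0),'footB':(225.3,200.2,0),'tipA':(160.5,231.5,81),'tipB':(233,197.5,81),'tipC':(187.5,124,81),'tipD':(115,165.5,81),'die':None},
 'side':{'tipA':(325,303,81),'tipB':(275.5,232,81),'tipC':(174.5,269,81),'tipD':(220.5,373,81)}}.items():
    z=np.load(f'{n}0.npz');c={'camera_matrix':z['K']}
    for k,v in pts.items():
        if v: print(n,k,onplane(c,z['o'],z['A'],v[0],v[1],v[2]/1000).round(4))
z=np.load('top0.npz');print(z['P'][186,170],z['P'][190,320],[ (p,z['P'][p[1],p[0]].round(3)) for p in [(171,143),(137,159),(141,190),(171,209),(203,157),(171,171),(266,139),(161,256),(245,243),(288,185),(323,200)]])
P=z['P'];
from collections import Counter
m=(P[...,2]>.105)&(P[...,2]<.13)&(P[...,0]<.8)&(P[...,1]>.05)&(P[...,1]<.3)
print('knob top',P[m].mean(0),m.sum(),P[m].max(0),P[m].min(0))
z=np.load('side0.npz');P=z['P']
m=(P[...,2]>.105)&(P[...,2]<.13)&(P[...,0]<.8)&(P[...,1]>.05)&(P[...,1]<.3)&(P[...,0]>.3)
print('knob top side',P[m].mean(0),m.sum(),P[m].max(0),P[m].min(0))
E
```

```text
top footA [0.3922 0.2619 0.    ]
top footB [0.5055 0.0731 0.    ]
top tipA [0.396  0.2612 0.081 ]
top tipB [0.4994 0.0438 0.081 ]
top tipC [0.7356 0.1894 0.081 ]
top tipD [0.6013 0.4105 0.081 ]
side tipA [0.3946 0.2641 0.081 ]
side tipB [0.5066 0.0776 0.081 ]
side tipC [0.7412 0.1916 0.081 ]
side tipD [0.607  0.4177 0.081 ]
[0.5476645  0.24853919 0.02448326] [ 0.52816922 -0.22646704  0.04964055] [((171, 143), array([0.679, 0.243, 0.063])), ((137, 159), array([0.627, 0.348, 0.063])), ((141, 190), array([0.527, 0.33 , 0.065])), ((171, 209), array([0.466, 0.234, 0.071])), ((203, 157), array([0.629, 0.139, 0.077])), ((171, 171), array([0.575, 0.23 , 0.115])), ((266, 139), array([ 0.686, -0.058,  0.079])), ((161, 256), array([0.325, 0.264, 0.048])), ((245, 243), array([0.366, 0.008, 0.025])), ((288, 185), array([ 0.554, -0.129,  0.006])), ((323, 200), array([ 0.501, -0.239,  0.023]))]
knob top [0.56751821 0.23874906 0.11476551] 98 [0.58478195 0.26378016 0.12210999] [0.55020316 0.21485882 0.10522551]
knob top side [0.5711079  0.24396224 0.11493884] 176 [0.58912757 0.26545901 0.11974305] [0.55375195 0.21856803 0.10544088]
```

```bash
python3 - <<'E'
import numpy as np
from h import *
p,M=tool();print(p.round(3),M.round(3).tolist())
C=np.array([.569,.2415])
allk=[]
for n in ['top','side']:
    z=np.load(f'{n}0.npz');P=z['P'].reshape(-1,3);col=z['color'].reshape(-1,3).astype(int)
    r=np.hypot(*(P[:,:2]-C).T)
    # knob top
    m=(P[:,2]>.108)&(P[:,2]<.125)&(r<.04)
    q=P[m][:,:2];u,s,vt=np.linalg.svd(q-q.mean(0));print(n,'knob',q.mean(0).round(4),np.degrees(np.arctan2(vt[0,1],vt[0,0])))
    m=(P[:,2]>.055)&(P[:,2]<.076)&(r>.075)&(r<.15)&(col.min(1)>90)
    q=P[m];a=np.degrees(np.arctan2(q[:,1]-C[1],q[:,0]-C[0]))%360
    for c0 in [1,61,121,181,301]:
        k=abs((a-c0+180)%360-180)<16
        print(c0,k.sum(),q[k].mean(0).round(4) if k.sum() else '',a[k].mean().round(1) if c0>1 else ((a[k]+180)%360-180).mean().round(1))
    # green press
    g=(col[:,1]>col[:,0]+15)&(col[:,1]>col[:,2]+25)&(P[:,1]<-.1)&(P[:,2]<.03)&(P[:,0]>.3)&(P[:,0]<.75)
    q=P[g];print('bed',g.sum(),q.min(0).round(3),q.max(0).round(3),q.mean(0).round(3))
    q=q[:,:2].astype(np.float32);print(cv2.minAreaRect(q))
    s=(P[:,1]<-.15)&(P[:,1]>-.45)&(P[:,2]>.05)&(P[:,2]<.07)&(P[:,0]>.45)&(P[:,0]<.6)
    q=P[s];print('stops z.05-.07',[(x*1000).round(0).tolist() for x in q][:60])
E
```

```text
[0.217 0.586 0.231] [[0.0, 0.346, 0.938], [0.0, 0.938, -0.346], [-1.0, 0.0, 0.0]]
top knob [0.5679 0.2384] 120.84973357378728
1 100 [0.6736 0.2442 0.0642] 1.4
61 142 [0.6232 0.3403 0.0657] 61.2
121 130 [0.5095 0.3378 0.0646] 121.7
181 156 [0.454  0.2354 0.0639] 183.1
301 143 [0.6287 0.1416 0.0663] 300.9
bed 1738 [ 0.399 -0.833  0.003] [ 0.574 -0.206  0.03 ] [ 0.507 -0.342  0.02 ]
((0.4886808693408966, -0.5218622088432312), (0.6302855014801025, 0.09982498735189438), 82.609130859375)
stops z.05-.07 [[538.0, -228.0, 62.0], [538.0, -231.0, 63.0], [539.0, -235.0, 61.0], [538.0, -238.0, 62.0], [535.0, -228.0, 65.0], [535.0, -231.0, 61.0], [534.0, -234.0, 66.0], [532.0, -228.0, 61.0], [533.0, -232.0, 57.0], [532.0, -234.0, 64.0], [532.0, -303.0, 61.0], [532.0, -306.0, 59.0], [533.0, -310.0, 58.0], [529.0, -228.0, 61.0], [529.0, -231.0, 60.0], [529.0, -234.0, 61.0], [530.0, -301.0, 53.0], [529.0, -303.0, 59.0], [529.0, -305.0, 62.0], [529.0, -309.0, 61.0], [526.0, -228.0, 60.0], [525.0, -230.0, 68.0], [525.0, -234.0, 65.0], [527.0, -301.0, 53.0], [526.0, -303.0, 60.0], [528.0, -308.0, 50.0],
[... 1885 characters left out ...]
.0, 58.0], [467.0, -440.0, 61.0], [464.0, -442.0, 60.0], [460.0, -442.0, 60.0], [532.0, -447.0, 51.0], [484.0, -444.0, 54.0], [481.0, -441.0, 56.0], [477.0, -445.0, 54.0], [474.0, -442.0, 56.0], [470.0, -439.0, 58.0], [467.0, -444.0, 54.0], [464.0, -437.0, 59.0], [460.0, -442.0, 56.0], [484.0, -443.0, 51.0], [481.0, -439.0, 53.0], [477.0, -441.0, 52.0], [470.0, -444.0, 50.0], [460.0, -441.0, 52.0], [470.0, -437.0, 51.0], [463.0, -438.0, 50.0], [532.0, -312.0, 58.0], [529.0, -310.0, 60.0], [532.0, -308.0, 58.0], [528.0, -308.0, 58.0], [525.0, -303.0, 62.0], [522.0, -308.0, 58.0], [519.0, -304.0, 61.0], [516.0, -301.0, 64.0], [512.0, -309.0, 57.0], [509.0, -303.0, 62.0], [506.0, -303.0, 62.0]]
```

```bash
python3 - <<'E'
import cv2
a=cv2.imread('pics/top0.png');cv2.imwrite('pics/pressz.png',cv2.resize(a[165:225,300:460],None,fx=5,fy=5,interpolation=cv2.INTER_CUBIC))
a=cv2.imread('pics/side0.png');cv2.imwrite('pics/presssz.png',cv2.resize(a[70:180,240:320],None,fx=5,fy=5,interpolation=cv2.INTER_CUBIC))
E
```

```text
(no output)
```

View pics/pressz.png

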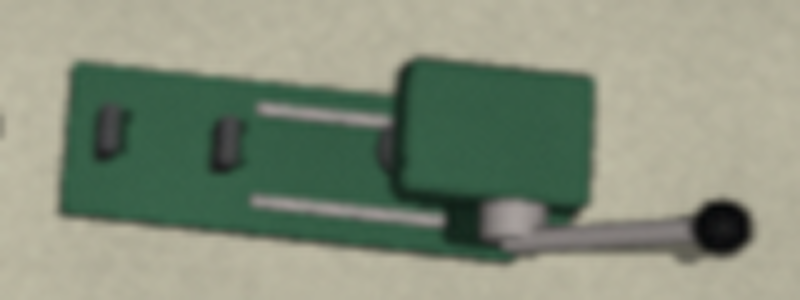

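View pics/presssz.png

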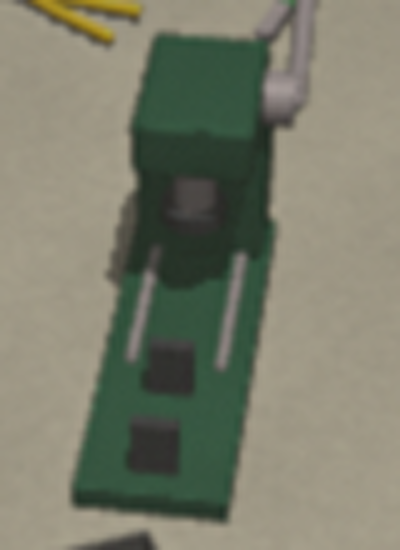

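```bash
cat > plan.py <<'E'
# usage: plan.py x y z yawdeg(of tool y) [n] ; prints suggested rows (tool down)
import sys
from h import *
a=[float(x) for x in sys.argv[1:]]
p,M=tool(); t=np.array(a[:3]); yaw=np.radians(a[3])
y=np.array([np.cos(yaw),np.sin(yaw),0]);x=np.array([0,0,-1.]);T=np.stack([x,y,np.cross(x,y)],1)
rv=R.from_matrix(M.T@T).as_rotvec();d=t-p
n=int(a[4]) if len(a)>4 else int(np.ceil(max(np.linalg.norm(d)/.045,np.linalg.norm(rv)/np.radians(8),1)))
print('d mm',(d*1000).round(1),'tool d',(M.T@d*1000).round(1),'rv',rv.round(3),'n',n, 'yaw now',np.degrees(np.arctan2(M[1,1],M[0,1])).round(1))
C=M.copy();pp=p
for i in range(n):
    s=C.T@(d/n)*1000; print(*s.round(1),*(rv/n).round(4)); C=C@R.from_rotvec(rv/n).as_matrix()
E
python3 plan.py .5695 .241 .22 31
```

```text
d mm [ 353.  -345.3  -11.3] tool d [  11.3 -201.6  450.7] rv [ 0.676 -0.    -0.   ] n 11 yaw now 69.7
1.0 -18.3 41.0 0.0615 -0.0 -0.0
1.0 -15.8 42.0 0.0615 -0.0 -0.0
1.0 -13.2 42.9 0.0615 -0.0 -0.0
1.0 -10.5 43.6 0.0615 -0.0 -0.0
1.0 -7.8 44.2 0.0615 -0.0 -0.0
1.0 -5.1 44.6 0.0615 -0.0 -0.0
1.0 -2.3 44.8 0.0615 -0.0 -0.0
1.0 0.4 44.9 0.0615 -0.0 -0.0
1.0 3.2 44.8 0.0615 -0.0 -0.0
1.0 5.9 44.5 0.0615 -0.0 -0.0
1.0 8.6 44.0 0.0615 -0.0 -0.0
```

```bash
python3 -m handwheel '1 -18 41 0.06 0 0 85; 1 -16 42 0.06 0 0 85; 1 -13 43 0.06 0 0 85; 1 -10.5 43.5 0.06 0 0 85; 1 -8 44 0.06 0 0 85; 1 -5 44.5 0.06 0 0 85; 0 0 0 0 0 0 85'
cat > look.py <<'E'
import sys
from h import *
n,tag=sys.argv[1],sys.argv[2]
c,o,A=grab(n);cv2.imwrite(f'pics/{tag}.png',cv2.resize(c['color'],(768,576)) );np.savez(f'{tag}.npz',P=cloud(c,o,A),color=c['color'],o=o,A=A,K=c['camera_matrix'],d=c['depth'])
p,M=tool();print(p.round(4),'yaw',np.degrees(np.arctan2(M[1,1],M[0,1])).round(2))
E
python3 look.py wrist w1; python3 plan.py .5695 .241 .2 31
```

```text
clock: 2.8
position: [0.415, 0.3932, 0.2255]
ee_rot: [0.251, 0.66, -0.251, 0.662]
ft_force: [-0.3, -1.3, 0.2]
grip_width: 0.996
[0.4122 0.3962 0.2255] yaw 48.74
d mm [ 157.3 -155.2  -25.5] tool d [ 25.8 -13.  220.6] rv [ 0.31   0.001 -0.001] n 5 yaw now 48.7
5.2 -2.6 44.1 0.0619 0.0002 -0.0001
5.1 0.1 44.2 0.0619 0.0002 -0.0001
5.1 2.9 44.1 0.0619 0.0002 -0.0001
5.1 5.6 43.8 0.0619 0.0002 -0.0001
5.1 8.3 43.4 0.0619 0.0002 -0.0001
```

View pics/w1.png

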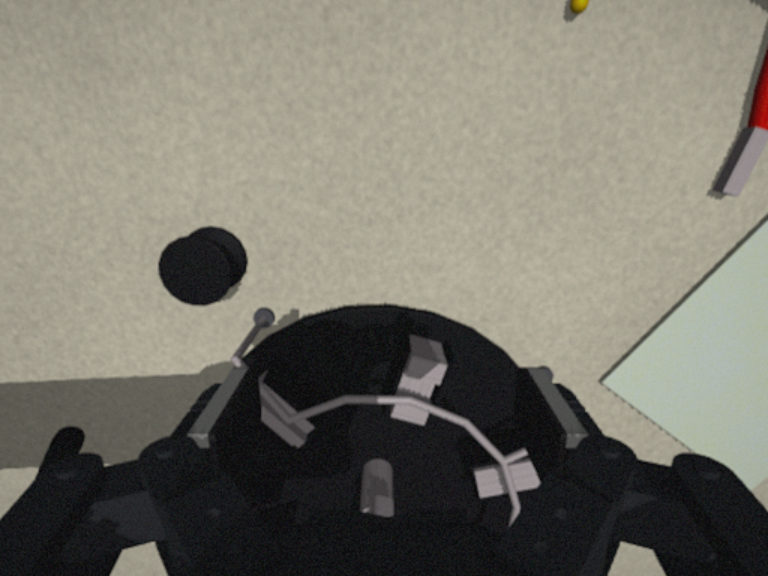

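```bash
python3 - <<'E'
from h import *
z=np.load('w1.npz');P=z['P'];K=z['K']
c={'camera_matrix':K}
for n,(u,v) in {'die':(415,405),'dielow':(428,352),'knobtop':(378,490),'rail':(380,401),'postA':(240,360),'footA':(264,318)}.items():
    uu,vv=u/1.5,v/1.5; print(n,P[int(vv),int(uu)].round(4))
for n,(u,v,h) in {'knob l':(362,511,.116),'knob r':(394,513,.116),'postAtop':(239,361,.081),'footA':(264,317,0)}.items():
    print(n,onplane(c,z['o'],z['A'],u/1.5,v/1.5,h).round(4))
E
```

```text
die [0.5084 0.3365 0.0829]
dielow [0.4952 0.3642 0.0509]
knobtop [0.5617 0.2523 0.063 ]
rail [0.4884 0.32   0.0831]
postA [0.3979 0.2661 0.0807]
footA [0.3949 0.2663 0.0075]
knob l [0.5326 0.2643 0.116 ]
knob r [0.5492 0.2803 0.116 ]
postAtop [0.3979 0.2651 0.081 ]
footA [0.3951 0.2633 0.    ]
```

```bash
python3 -m handwheel '5 -2 44 0.06 0 0 85; 5 0 44 0.06 0 0 85; 5 3 44 0.06 0 0 85; 5 5.5 44 0.06 0 0 85; 5 7 37 0.06 0 0 85; 0 0 0 0 0 0 85'
python3 look.py wrist w2; python3 plan.py .5695 .241 .088 31;
```

```text
clock: 3.45
position: [0.5665, 0.2456, 0.1995]
ee_rot: [0.345, 0.616, -0.347, 0.617]
ft_force: [-0.8, 0.1, 0.2]
grip_width: 0.992
[0.5647 0.2487 0.1997] yaw 31.72
d mm [   4.8   -7.7 -111.7] tool d [1.117e+02 1.000e-01 8.900e+00] rv [0.013 0.001 0.001] n 3 yaw now 31.7
37.2 0.0 3.0 0.0042 0.0003 0.0003
37.2 0.0 3.0 0.0042 0.0003 0.0003
37.2 0.0 3.0 0.0042 0.0003 0.0003
```

View pics/w2.png

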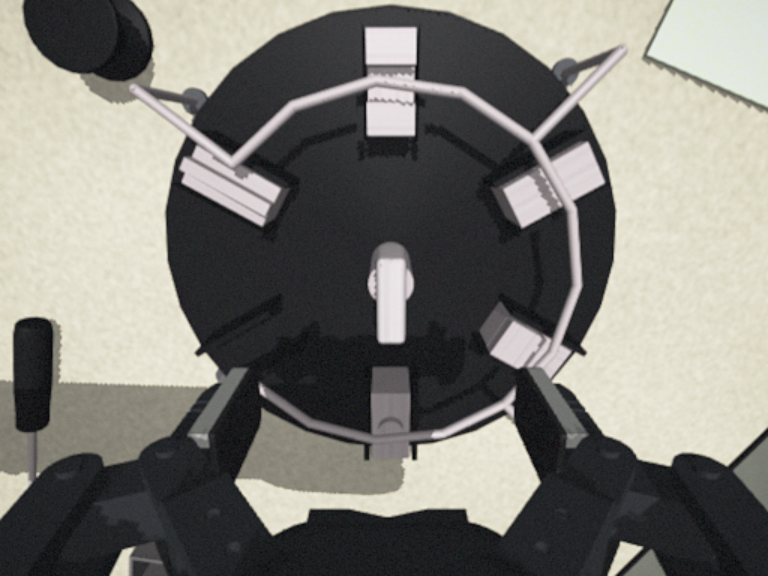

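```bash
python3 - <<'E'
from h import *
z=np.load('w2.npz');P=z['P'];K=z['K'];col=z['color'].astype(int);c={'camera_matrix':K}
op=lambda u,v,h:onplane(c,z['o'],z['A'],u/1.5,v/1.5,h).round(4)
k=[op(*q,.116) for q in [(378,261),(404,260),(377,342),(404,342)]]
kc=np.mean(k,0);print(kc, np.linalg.norm(k[0]-k[1]),np.linalg.norm(k[0]-k[2]),'bar ang',np.degrees(np.arctan2(*(k[0]+k[1]-k[2]-k[3])[1::-1])))
m=(P[...,2]>.11)&(P[...,2]<.122);m[:, :]&=(np.arange(512)[None]>240)&(np.arange(512)[None]<280)&(np.arange(384)[:,None]<235)
q=P[m][:,:2];print('knob depth',q.mean(0),P[m][:,2].mean(),m.sum(),cv2.minAreaRect(q.astype(np.float32)*1000))
# die corners z=.066
d=[op(*q,.066) for q in [(365,27),(417,28),(366,136),(414,136)]];dc=np.mean(d,0);print('die',d,dc)
print('die depth',P[int(45/1.5),260],P[int(120/1.5),260])
A_=op(134,88,.081);F=op(195,100,0);print('post A',A_,F)
C=kc[:2]
ang=lambda p:np.degrees(np.arctan2(p[1]-C[1],p[0]-C[0]))%360
print('ang die',ang(dc),np.hypot(*(dc[:2]-C)),'postA',ang(A_),np.hypot(*(A_[:2]-C)))
e1=op(233,160,.081);e2=op(262,388,.081)
print('rail end',e1,ang(e1),e2,ang(e2))
E
```

```text
[0.57005  0.242525 0.116   ] 0.01370109484676316 0.04680309818804728 bar ang 121.3920305902912
knob depth [0.56899595 0.24345188] 0.11522329755614243 1085 ((569.7330932617188, 242.57351684570312), (15.221510887145996, 48.969852447509766), 31.262483596801758)
die [array([0.4835, 0.3567, 0.066 ]), array([0.5081, 0.3712, 0.066 ]), array([0.5129, 0.3082, 0.066 ]), array([0.537, 0.323, 0.066])] [0.510375 0.339775 0.066   ]
die depth [0.49991526 0.35626158 0.0666583 ] [0.52028739 0.32317047 0.06432775]
post A [0.3942 0.2642 0.081 ] [0.3937 0.2642 0.    ]
ang die 121.53430554193804 0.11409937828489686 postA 172.9732524497571 0.17718077809119132
rail end [0.4559 0.2581 0.081 ] 172.23035429279943 [0.5357 0.1345 0.081 ] 252.36027528139576
```

```bash
python3 plan.py .5697 .2426 .083 31.3; python3 -m handwheel '39 0 2.5 0.007 0 0 60; 39 0 2.5 0 0 0 50; 38 0 2.5 0 0 0 40; 0 0 0 0 0 0 30; 0 0 0 0 0 0 10; 0 0 0 0 0 0 10; 0 0 0 0 0 0 10' 60;python3 plan.py .5697 .2426 .083 31.3;
```

```text
d mm [   5.    -6.1 -116.7] tool d [116.7   1.1   7.7] rv [0.007 0.001 0.001] n 3 yaw now 31.7
38.9 0.4 2.6 0.0025 0.0003 0.0003
38.9 0.4 2.6 0.0025 0.0003 0.0003
38.9 0.4 2.6 0.0025 0.0003 0.0003
clock: 4.2
position: [0.5679, 0.247, 0.0848]
ee_rot: [0.346, 0.617, -0.343, 0.618]
ft_force: [12.2, 7.5, -16.1]
grip_width: 0.178
d mm [ 1.8 -4.4 -1.8] tool d [ 1.7 -0.8  4.6] rv [ 0.007 -0.001 -0.003] n 1 yaw now 31.7
1.7 -0.8 4.6 0.0069 -0.0007 -0.0032
```

```bash
python3 -m handwheel '0 0 0 0 0 0 30; 1 -0.8 4.6 0.007 0 0 30; 0 0 0 0 0 0 30; 0 0 0 0 0 0 30' ; python3 plan.py .5697 .2426 .083 31.3 1
```

```text
clock: 4.6
position: [0.5693, 0.2397, 0.0838]
ee_rot: [0.348, 0.616, -0.347, 0.616]
ft_force: [0.1, 0.9, 0.5]
grip_width: 0.351
d mm [ 0.4  2.9 -0.8] tool d [ 0.8  1.8 -2.3] rv [-0.003 -0.    -0.   ] n 1 yaw now 31.1
0.8 1.8 -2.3 -0.0034 -0.0002 -0.0003
```

```bash
python3 -m handwheel '0 1.8 -2.3 -0.003 0 0 30; 0 0 0 0 0 0 15; 0 0 0 0 0 0 10; 0 0 0 0 0 0 10; 0 0 0 0 0 0 10' 60; python3 plan.py .5697 .2426 .083 31.3 1
```

```text
clock: 5.1
position: [0.57, 0.2436, 0.0836]
ee_rot: [0.347, 0.616, -0.346, 0.617]
ft_force: [3.7, 4.6, -1.1]
grip_width: 0.178
d mm [-0.3 -1.  -0.6] tool d [ 0.6 -0.8  0.7] rv [ 0.    -0.001 -0.002] n 1 yaw now 31.3
0.6 -0.8 0.7 0.0004 -0.0006 -0.0017
```

```bash
python3 -m handwheel '0 0 0 -0.05 0 0 10; 0 0 0 -0.1 0 0 10; 0 0 0 -0.1 0 0 10; 0 0 0 -0.1 0 0 10; 0 0 0 -0.1 0 0 10; 0 0 0 -0.1 0 0 10; 0 0 0 -0.1 0 0 10; 0 0 0 -0.1 0 0 10' ; python3 plan.py .5697 .2426 .083 120.9 1;python3 -m handwheel '0 0 0 -0.1 0 0 10; 0 0 0 -0.1 0 0 10; 0 0 0 -0.1 0 0 10; 0 0 0 -0.1 0 0 10; 0 0 0 -0.1 0 0 10; 0 0 0 -0.1 0 0 10; 0 0 0 -0.1 0 0 10;0 0 0 -0.05 0 0 10';python3 -m handwheel '0 0 0 -0.06 0 0 10; 0 0 0 0 0 0 10;0 0 0 0 0 0 10' ; python3 plan.py .5697 .2426 .083 120.9 1
```

```text
clock: 5.9
position: [0.5693, 0.2427, 0.0836]
ee_rot: [0.095, 0.701, -0.095, 0.7]
ft_force: [-2.8, 0.0, 5.0]
grip_width: 0.176
d mm [ 0.4 -0.1 -0.6] tool d [0.6 0.  0.4] rv [-0.81  -0.001 -0.   ] n 1 yaw now 74.5
0.6 0.0 0.4 -0.8101 -0.0007 -0.0002
clock: 6.7
position: [0.5694, 0.2415, 0.0836]
ee_rot: [-0.168, 0.687, 0.167, 0.687]
ft_force: [-2.9, -3.3, 6.6]
grip_width: 0.182
clock: 7.0
position: [0.5695, 0.2414, 0.0836]
ee_rot: [-0.187, 0.683, 0.186, 0.682]
ft_force: [-3.0, -3.3, 6.3]
grip_width: 0.179
d mm [ 0.2  1.2 -0.6] tool d [0.6 1.  0.8] rv [-0.005 -0.001  0.001] n 1 yaw now 120.6
0.6 1.0 0.8 -0.0055 -0.0015 0.0006
```

```bash
python3 -m handwheel '0 0 0 0 0 0 40; 0 0 0 0 0 0 60; 0 0 0 0 0 0 60; -30 0 0 0 0 0 85; -45 0 0 0 0 0 85; -45 0 0 0 0 0 85; 0 0 0 0 0 0 85'; python3 look.py wrist w3;python3 look.py side s3
```

```text
clock: 7.7
position: [0.5724, 0.244, 0.2104]
ee_rot: [-0.186, 0.678, 0.188, 0.686]
ft_force: [-0.4, 0.6, 0.0]
grip_width: 0.993
[0.5713 0.2434 0.207 ] yaw 120.67
[0.5702 0.2429 0.2044] yaw 120.67
```

View pics/w3.png

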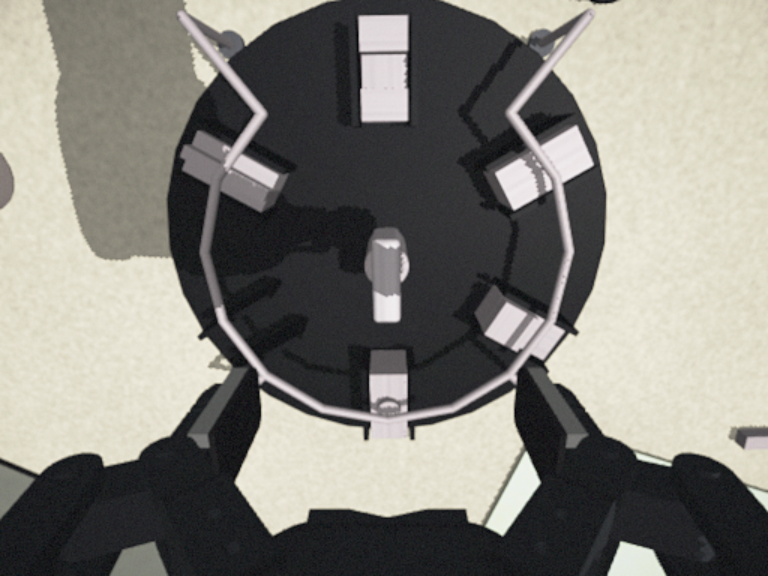

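View pics/s3.png

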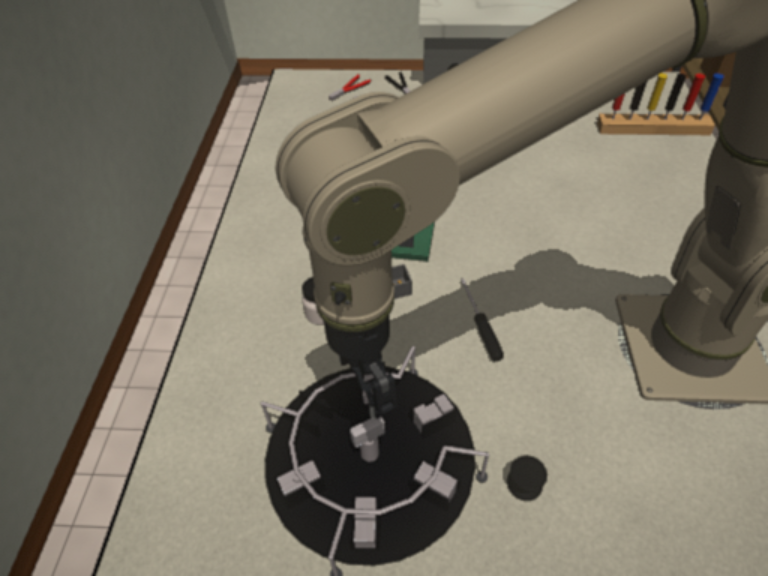

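```bash
python3 - <<'E'
from h import *
z=np.load('w3.npz');P=z['P'];K=z['K'];c={'camera_matrix':K}
op=lambda u,v,h:onplane(c,z['o'],z['A'],u/1.5,v/1.5,h).round(4)
d=np.array([op(*q,.066) for q in [(358,14),(410,15),(360,122),(409,123)]]);dc=d.mean(0)
print('die',dc,'ax',np.degrees(np.arctan2(*(d[2]+d[3]-d[0]-d[1])[1::-1])),'len',np.linalg.norm(d[0]-d[2]),'w',np.linalg.norm(d[0]-d[1]))
k=np.array([op(*q,.116) for q in [(374,240),(399,240),(374,321),(399,321)]]);print('knob',k.mean(0))
a,b=op(181,13,.081),op(592,13,.081);C=k.mean(0)[:2]
ang=lambda p:np.degrees(np.arctan2(p[1]-C[1],p[0]-C[0]))%360
print(a,b,ang(a),ang(b),ang(dc),np.hypot(*(dc[:2]-C)))
print([P[int(v/1.5),int(u/1.5)].round(4) for u,v in [(383,30),(383,70),(385,105)]])
s=np.load('s3.npz');c={'camera_matrix':s['K']}
op=lambda u,v,h:onplane(c,s['o'],s['A'],u/1.5,v/1.5,h).round(4)
print('side die', op(433,412,.066), s['P'][int(408/1.5),int(442/1.5)], s['P'][int(417/1.5),int(422/1.5)])
E
python3 plan.py .471 .183 .2 31
```

```text
die [0.47235  0.182525 0.066   ] ax 30.869279991310137 len 0.05712661376276383 w 0.029383839095666196
knob [0.56935  0.241675 0.116   ]
[0.5054 0.076  0.081 ] [0.3935 0.2648 0.081 ] 248.8935772547211 172.50835657118083 211.374580426169 0.11361215824021656
[array([0.4547, 0.1709, 0.0652]), array([0.471 , 0.1804, 0.0546]), array([0.4886, 0.192 , 0.0669])]
side die [0.4732 0.1886 0.066 ] [0.46069187 0.18187515 0.0673534 ] [0.49113199 0.19846618 0.06678032]
d mm [-99.2 -59.9  -4.4] tool d [   4.1   -0.9 -115.9] rv [ 1.565  0.002 -0.002] n 12 yaw now 120.7
0.3 -0.1 -9.7 0.1304 0.0002 -0.0001
0.3 -1.3 -9.6 0.1304 0.0002 -0.0001
0.3 -2.6 -9.3 0.1304 0.0002 -0.0001
0.3 -3.8 -8.9 0.1304 0.0002 -0.0001
0.4 -4.9 -8.3 0.1304 0.0002 -0.0001
0.4 -5.9 -7.6 0.1304 0.0002 -0.0001
0.4 -6.9 -6.8 0.1304 0.0002 -0.0001
0.4 -7.7 -5.8 0.1304 0.0002 -0.0001
0.4 -8.4 -4.8 0.1304 0.0002 -0.0001
0.4 -8.9 -3.7 0.1304 0.0002 -0.0001
0.4 -9.3 -2.5 0.1304 0.0002 -0.0001
0.4 -9.6 -1.2 0.1304 0.0002 -0.0001
```

```bash
python3 -m handwheel '0 0 -39 0.13 0 0 85; 0 -5 -38 0.13 0 0 85; 0 -10 -37 0.13 0 0 85; 0 0 0 0.13 0 0 85; 0 0 0 0.13 0 0 85; 0 0 0 0.13 0 0 85; 0 0 0 0.13 0 0 85; 0 0 0 0.13 0 0 85'; python3 -m handwheel '0 0 0 0.13 0 0 85; 0 0 0 0.13 0 0 85; 0 0 0 0.13 0 0 85; 0 0 0 0.13 0 0 85; 0 0 0 0 0 0 85'; python3 look.py wrist w4; python3 plan.py .4715 .183 .1 31
```

```text
clock: 8.6
position: [0.4695, 0.1832, 0.2017]
ee_rot: [0.178, 0.685, -0.179, 0.684]
ft_force: [-0.3, -0.4, -1.5]
grip_width: 0.996
clock: 9.1
position: [0.4696, 0.1832, 0.2019]
ee_rot: [0.347, 0.616, -0.348, 0.615]
ft_force: [-0.4, 0.1, 0.9]
grip_width: 0.997
[0.4697 0.1833 0.2021] yaw 31.45
d mm [   1.8   -0.3 -102.1] tool d [102.1   1.6   1.2] rv [ 0.008 -0.     0.002] n 3 yaw now 31.5
34.0 0.5 0.4 0.0026 -0.0001 0.0006
34.0 0.5 0.4 0.0026 -0.0001 0.0006
34.0 0.5 0.4 0.0026 -0.0001 0.0006
```

View pics/w4.png

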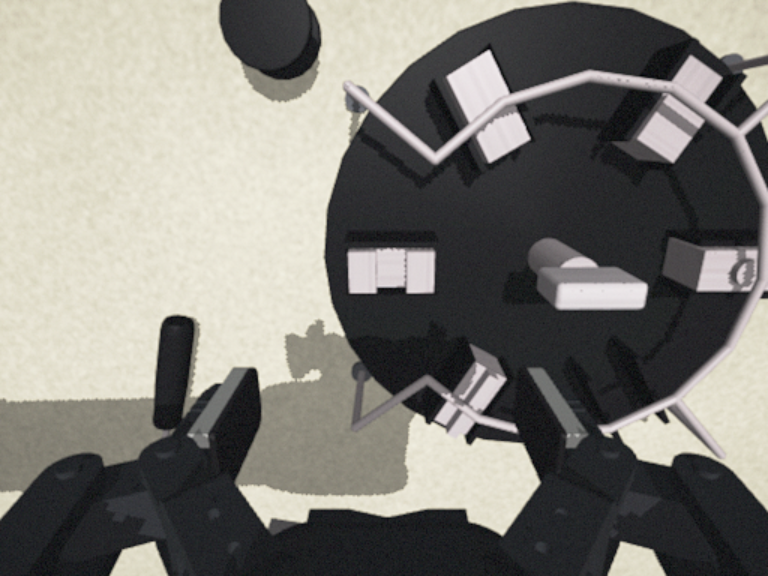

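```bash
python3 - <<'E'
from h import *
z=np.load('w4.npz');P=z['P'];c={'camera_matrix':z['K']}
op=lambda u,v,h:onplane(c,z['o'],z['A'],u/1.5,v/1.5,h).round(4)
d=np.array([op(*q,.066) for q in [(348,249),(436,248),(348,294),(436,294)]]);dc=d.mean(0)
print('die',dc,'ax',np.degrees(np.arctan2(*(d[1]+d[3]-d[0]-d[2])[1::-1])),'len',np.linalg.norm(d[0]-d[1]),'w',np.linalg.norm(d[0]-d[2]))
m=(abs(P[...,2]-.066)<.008)&(np.hypot(P[...,0]-.471,P[...,1]-.183)<.045)&(z['color'].min(2)>100)
q=P[m][:,:2];print(m.sum(),np.median(P[m][:,2]),cv2.minAreaRect(q.astype(np.float32)*1000))
E
```

```text
die [0.4728  0.18255 0.066  ] ax 31.614039129222586 len 0.056466096022303514 w 0.03058708877941801
1110 0.06550236528998093 ((472.97265625, 181.4445037841797), (57.295833587646484, 30.67291831970215), 31.35262680053711)
```

```bash
python3 -m handwheel '34 0.7 1 0.003 0 0 85; 34 0.7 1 0 0 0 85; 34 0.7 0 0 0 0 85; 30 0 0 0 0 0 85;0 0 0 0 0 0 85;0 0 0 0 0 0 85'; python3 plan.py .4725 .1825 .032 31.4
```

```text
clock: 9.75
position: [0.4729, 0.1827, 0.0715]
ee_rot: [0.347, 0.616, -0.347, 0.616]
ft_force: [-0.1, -0.0, 0.7]
grip_width: 0.997
d mm [ -0.4  -0.2 -39.5] tool d [39.5 -0.4 -0. ] rv [-0.003 -0.     0.001] n 1 yaw now 31.2
39.5 -0.4 -0.0 -0.0029 -0.0001 0.0011
```

Centred well. Straight down, then close gently.

```bash
python3 -m handwheel '20 0 0 -0.003 0 0 85; 19 -0.4 0 0 0 0 85; 0 0 0 0 0 0 85; 0 0 0 0 0 0 62; 0 0 0 0 0 0 56;0 0 0 0 0 0 52; 0 0 0 0 0 0 50; 0 0 0 0 0 0 50' 50; python3 look.py wrist w5; python3 plan.py .4725 .1825 .032 31.4
```

```text
clock: 10.55
position: [0.4736, 0.183, 0.0342]
ee_rot: [0.347, 0.616, -0.346, 0.617]
ft_force: [-2.6, -0.7, 8.8]
grip_width: 0.645
[0.4736 0.183  0.0342] yaw 31.29
d mm [-1.1 -0.5 -2.2] tool d [ 2.2 -1.2 -0.2] rv [-0.002  0.    -0.002] n 1 yaw now 31.3
2.2 -1.2 -0.2 -0.0019 0.0 -0.002
```

View pics/w5.png

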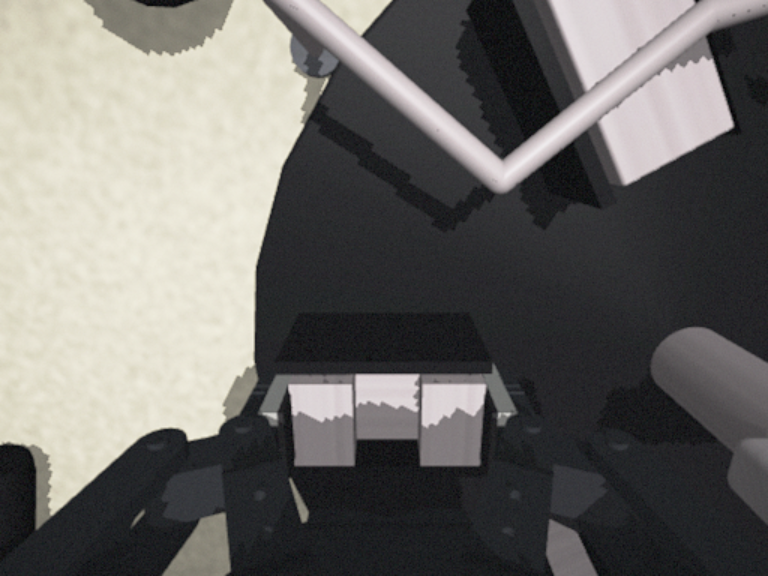

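```bash
python3 -m handwheel '0 0 0 0 0 0 50; -15 0 0 0 0 0 50; -25 0 0 0 0 0 50; -30 0 0 0 0 0 50; -30 0 0 0 0 0 50; 0 0 0 0 0 0 50; 0 0 0 0 0 0 50' 70; python3 look.py wrist w6;python3 look.py side s6;
```

```text
clock: 11.3
position: [0.4726, 0.1826, 0.1322]
ee_rot: [0.347, 0.616, -0.346, 0.616]
ft_force: [-0.7, -0.5, -7.1]
grip_width: 0.645
[0.472  0.1823 0.1312] yaw 31.29
[0.4717 0.1822 0.1307] yaw 31.29
```

View pics/w6.png

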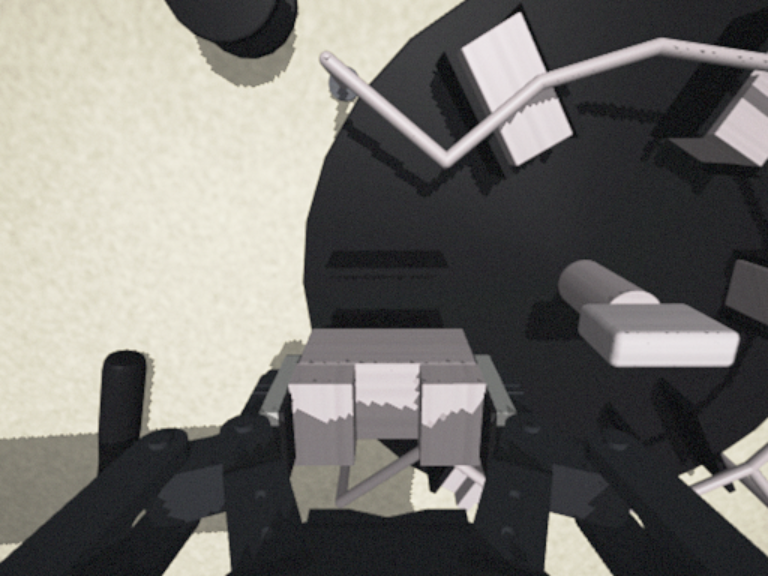

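View pics/s6.png

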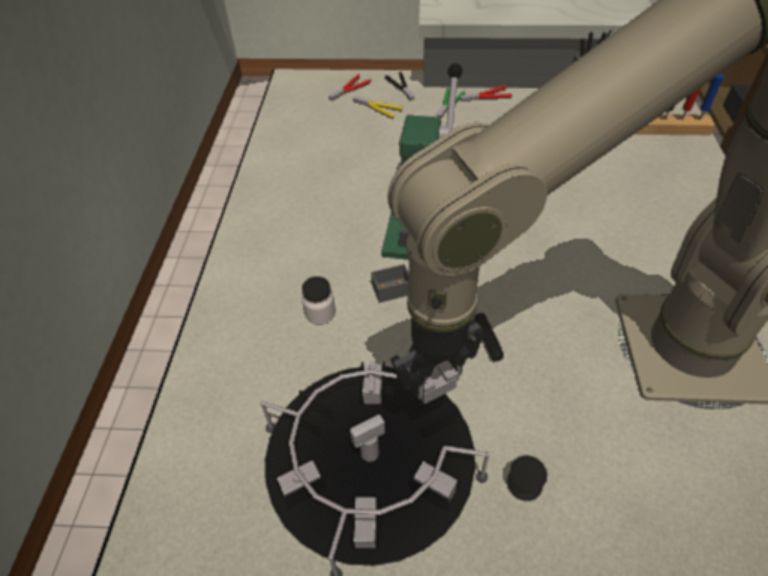

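```bash
python3 plan.py .665 -.26 .175 31.3 |head -2; python3 -m handwheel '-40 0 0 0 0 0 50; -8 0 0 0 0 0 50; 0 0 0 0 0 0 50' 
```

```text
d mm [ 193.3 -442.2   44.3] tool d [-44.3 -64.6 478.2] rv [-0.    -0.     0.003] n 11 yaw now 31.3
-4.0 -5.9 43.5 -0.0 -0.0 0.0002
clock: 11.7
position: [0.4732, 0.1828, 0.1804]
ee_rot: [0.347, 0.616, -0.346, 0.617]
ft_force: [-0.7, -0.3, -6.7]
grip_width: 0.643
```

```bash
python3 -m handwheel '0 -3 20 0 0 0 50; 0 -6 40 0 0 0 50; 0 -6 40 0 0 0 50; 0 -6 40 0 0 0 50; 0 -6 40 0 0 0 50; 0 -6 40 0 0 0 50; 0 -6 40 0 0 0 50; 0 -6 40 0 0 0 50'; python3 -m handwheel '0 -6 40 0 0 0 50; 0 -6 40 0 0 0 50; 0 -5 40 0 0 0 50; 0 -4 30 0 0 0 50; 0 -2 18 0 0 0 50; 0 0 0 0 0 0 50; 0 0 0 0 0 0 50';python3 look.py wrist w7; python3 plan.py .665 -.26 .009 31.3
```

```text
clock: 12.5
position: [0.5896, -0.0986, 0.1776]
ee_rot: [0.346, 0.617, -0.347, 0.615]
ft_force: [0.7, -0.0, -5.7]
grip_width: 0.641
clock: 13.2
position: [0.6568, -0.2523, 0.1774]
ee_rot: [0.347, 0.617, -0.347, 0.615]
ft_force: [0.1, -0.0, -5.7]
grip_width: 0.644
[ 0.6571 -0.2515  0.1781] yaw 31.32
d mm [   7.9   -8.5 -169.1] tool d [169.1   2.5  11.8] rv [ 0.    -0.003  0.001] n 4 yaw now 31.3
42.3 0.6 3.0 0.0001 -0.0006 0.0004
42.3 0.6 2.9 0.0001 -0.0006 0.0004
42.3 0.6 2.9 0.0001 -0.0006 0.0004
42.3 0.6 2.9 0.0001 -0.0006 0.0004
```

View pics/w7.png

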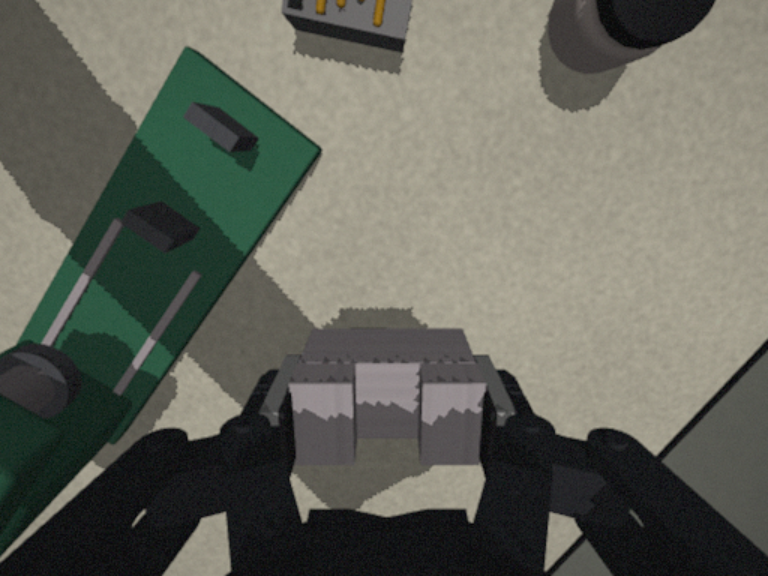

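```bash
python3 -m handwheel '40 0 1 0 0 0 50; 40 0 1 0 0 0 50; 38 0 0 0 0 0 50; 20 0 0 0 0 0 50; 10 0 0 0 0 0 50; 0 0 0 0 0 0 50; 0 0 0 0 0 0 50'; python3 plan.py .665 -.26 .009 31.3 1
python3 - <<'E'
from h import *
z=np.load('w7.npz');P=z['P'];c={'camera_matrix':z['K']}
op=lambda u,v,h:onplane(c,z['o'],z['A'],u/1.5,v/1.5,h).round(4)
# stop tops z=.06
for n,pts in {'s1':[(201,101),(257,134),(241,151),(185,118)],'s2':[(140,203),(198,227),(175,249),(123,220)]}.items():
    q=np.array([op(*p,.06) for p in pts]);print(n,q[:,:2].tolist(),q.mean(0).round(4))
# depth-based
X=P[...,0];Y=P[...,1];Z=P[...,2]
m=(abs(Z-.06)<.006)&(X>.48)&(X<.56)&(Y<-.19)&(Y>-.34)
for lo,hi in [(-.25,-.19),(-.34,-.28)]:
    k=m&(Y>lo)&(Y<hi);q=P[k][:,:2]; print(k.sum(),q.mean(0) if k.sum() else '',cv2.minAreaRect(q.astype(np.float32)*1000) if k.sum() else '')
E
```

```text
clock: 13.95
position: [0.6596, -0.2541, 0.0337]
ee_rot: [0.347, 0.616, -0.346, 0.617]
ft_force: [1.2, 0.6, -5.7]
grip_width: 0.641
d mm [  5.4  -5.9 -24.7] tool d [24.7  1.5  7.8] rv [ 0.     0.001 -0.001] n 1 yaw now 31.3
24.7 1.5 7.8 0.0003 0.0013 -0.0014
s1 [[0.5179, -0.2198], [0.5514, -0.2193], [0.5477, -0.2321], [0.5139, -0.2324]] [ 0.5327 -0.2259  0.06  ]
s2 [[0.51, -0.2889], [0.5446, -0.2844], [0.5382, -0.3039], [0.5051, -0.3035]] [ 0.5245 -0.2952  0.06  ]
526 [ 0.52769744 -0.22873274] ((527.3143920898438, -228.9425811767578), (10.231054306030273, 30.465700149536133), 83.2698974609375)
490 [ 0.51919729 -0.30171419] ((518.7920532226562, -302.4447326660156), (11.288213729858398, 30.48453712463379), 83.40310668945312)
```

```bash
python3 -m handwheel '12 0 0 0 0 0 50; 7 0 0 0 0 0 50; 2 0 0 0 0 0 50; 0 0 0 0 0 0 50; 0 0 0 0 0 0 50'; python3 -m handwheel '2 0 0 0 0 0 50; 1 0 0 0 0 0 50; 0 0 0 0 0 0 50; 0 0 0 0 0 0 50'
```

```text
clock: 14.45
position: [0.6589, -0.2545, 0.0115]
ee_rot: [0.347, 0.616, -0.347, 0.616]
ft_force: [0.9, 0.1, -6.4]
grip_width: 0.644
clock: 14.85
position: [0.6589, -0.2544, 0.0085]
ee_rot: [0.347, 0.616, -0.347, 0.616]
ft_force: [-1.3, 0.7, -3.7]
grip_width: 0.644
```

```bash
python3 -m handwheel '0.7 0 0 0 0 0 50; 0 0 0 0 0 0 50; 0 0 0 0 0 0 50'
```

```text
clock: 15.15
position: [0.6589, -0.2544, 0.0085]
ee_rot: [0.347, 0.616, -0.347, 0.616]
ft_force: [-4.7, 1.6, 6.4]
grip_width: 0.646
```

Contact with the bench. Releasing.

```bash
python3 -m handwheel '0 0 0 0 0 0 60; 0 0 0 0 0 0 75; 0 0 0 0 0 0 85; 0 0 0 0 0 0 85; -25 0 0 0 0 0 85; -40 0 0 0 0 0 85; -40 0 0 0 0 0 85; 0 0 0 0 0 0 85'; python3 -m handwheel '0 0 0 0.13 0 0 85; 0 0 0 0.13 0 0 85; 0 0 0 0.13 0 0 85; 0 0 0 0.13 0 0 85; 0 0 0 0.13 0 0 85; 0 0 0 0.13 0 0 85; 0 0 0 0.13 0 0 85; 0 0 0 0.13 0 0 85';python3 -m handwheel '0 0 0 0.13 0 0 85; 0 0 0 0.13 0 0 85; 0 0 0 0.13 0 0 85; 0 0 0 0.13 0 0 85; 0 0 0 0 0 0 85';python3 look.py wrist w8; python3 plan.py .659 -.2545 .009 -58.7 1
```

```text
clock: 15.95
position: [0.6618, -0.2559, 0.1195]
ee_rot: [0.347, 0.613, -0.346, 0.62]
ft_force: [0.7, -0.3, 1.3]
grip_width: 0.995
clock: 16.75
position: [0.6587, -0.2543, 0.1122]
ee_rot: [-0.608, -0.361, 0.608, -0.361]
ft_force: [0.1, 0.4, -0.4]
grip_width: 0.995
clock: 17.25
position: [0.6588, -0.2541, 0.1121]
ee_rot: [-0.68, -0.194, 0.68, -0.194]
ft_force: [-0.4, -0.1, -0.1]
grip_width: 0.993
[ 0.6588 -0.2542  0.1122] yaw -57.93
d mm [   0.2   -0.3 -103.2] tool d [ 1.032e+02  4.000e-01 -1.000e-01] rv [ 0.013  0.    -0.   ] n 1 yaw now -57.9
103.2 0.4 -0.1 0.0135 0.0005 -0.0
```

View pics/w8.png

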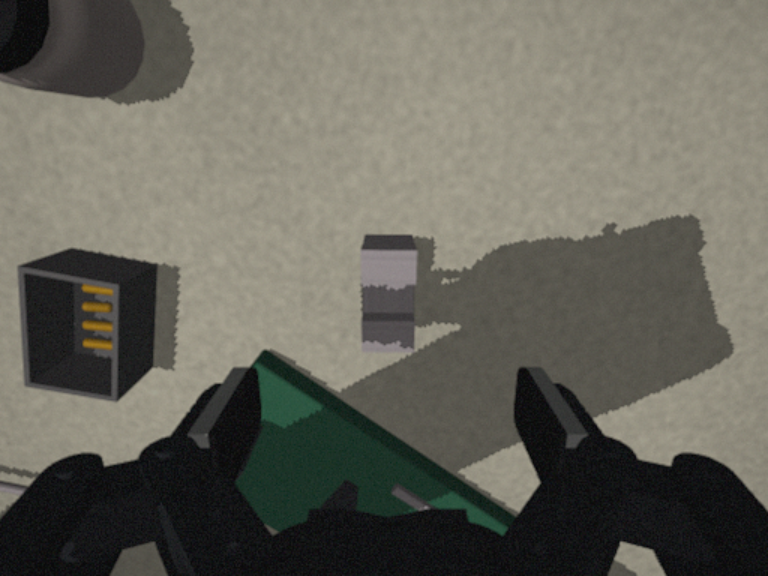

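```bash
cat > die.py <<'E'
import sys
from h import *
tag,h,x,y=sys.argv[1],*map(float,sys.argv[2:5])
z=np.load(tag+'.npz');P=z['P'];b=z['color'].min(2)
m=(abs(P[...,2]-h)<.006)&(np.hypot(P[...,0]-x,P[...,1]-y)<.045)
m=cv2.morphologyEx(m.astype(np.uint8),cv2.MORPH_OPEN,np.ones((2,2)))>0
q=P[m][:,:2];print(m.sum(),np.median(P[m][:,2]),cv2.minAreaRect(q.astype(np.float32)*1000))
E
python3 die.py w8 .04 .659 -.2545; python3 - <<'E'
from h import *
z=np.load('w8.npz');c={'camera_matrix':z['K']}
op=lambda u,v,h:onplane(c,z['o'],z['A'],u/1.5,v/1.5,h).round(4)
d=np.array([op(*q,.04) for q in [(361,250),(417,250),(362,352),(414,352)]]);print(d.mean(0),'ax',np.degrees(np.arctan2(*(d[2]+d[3]-d[0]-d[1])[1::-1])),np.linalg.norm(d[0]-d[2]),np.linalg.norm(d[0]-d[1]))
E
```

```text
1725 0.03948409072645234 ((672.480224609375, -249.137451171875), (128.739501953125, 32.469417572021484), 30.244369506835938)
[ 0.6586   -0.255375  0.04    ] ax -148.65797189980623 0.05582374046944549 0.027718946588930787
```

```bash
python3 -m handwheel '40 0.3 0 0.013 0 0 75; 35 0 0 0 0 0 65; 20 0 0 0 0 0 60; 0 0 0 0 0 0 60;0 0 0 0 0 0 60'; python3 plan.py .6587 -.2548 .005 -58.7 1
```

```text
clock: 17.8
position: [0.6591, -0.2549, 0.0182]
ee_rot: [0.681, 0.19, -0.681, 0.191]
ft_force: [0.0, -0.0, 0.3]
grip_width: 0.703
d mm [ -0.4   0.1 -13.2] tool d [13.2 -0.3  0.3] rv [-0. -0. -0.] n 1 yaw now -58.7
13.2 -0.3 0.3 -0.0005 -0.0001 -0.0004
```

```bash
python3 -m handwheel '11 0 0 0 0 0 60; 0 0 0 0 0 0 45;0 0 0 0 0 0 35;0 0 0 0 0 0 30;0 0 0 0 0 0 24;0 0 0 0 0 0 24;0 0 0 0 0 0 24;0 0 0 0 0 0 24' 40; python3 plan.py .6587 -.2548 .005 -58.7 1
```

```text
clock: 18.6
position: [0.6592, -0.2546, 0.0073]
ee_rot: [0.681, 0.19, -0.681, 0.19]
ft_force: [-1.7, 1.3, 6.3]
grip_width: 0.32
d mm [-0.5 -0.2 -2.3] tool d [ 2.3 -0.1  0.6] rv [-0.002 -0.001 -0.   ] n 1 yaw now -58.8
2.3 -0.1 0.6 -0.0023 -0.0007 -0.0004
```

```bash
python3 -m handwheel '0 0 0 0 0 0 22; -15 0 0 0 0 0 22; -35 0 0 0 0 0 22; -40 0 0 0 0 0 22; -25 0 0 0 0 0 22; 0 0 0 0 0 0 22; 0 0 0 0 0 0 22' 60;python3 look.py wrist w9; python3 plan.py .523 -.2657 .12 -6.6 8
```

```text
clock: 19.3
position: [0.6584, -0.2542, 0.1206]
ee_rot: [-0.681, -0.19, 0.681, -0.19]
ft_force: [-0.5, 1.0, -7.8]
grip_width: 0.319
[ 0.6579 -0.2539  0.1195] yaw -58.84
d mm [-134.9  -11.8    0.5] tool d [ -0.2 -59.7 121.6] rv [-0.912  0.     0.003] n 8 yaw now -58.8
-0.0 -7.5 15.2 -0.114 0.0 0.0004
-0.0 -9.1 14.2 -0.114 0.0 0.0004
-0.0 -10.7 13.1 -0.114 0.0 0.0004
-0.0 -12.1 11.8 -0.114 0.0 0.0004
-0.0 -13.4 10.4 -0.114 0.0 0.0004
-0.0 -14.5 8.8 -0.114 0.0 0.0004
-0.1 -15.4 7.1 -0.114 0.0 0.0004
-0.1 -16.1 5.3 -0.114 0.0 0.0004
```

View pics/w9.png

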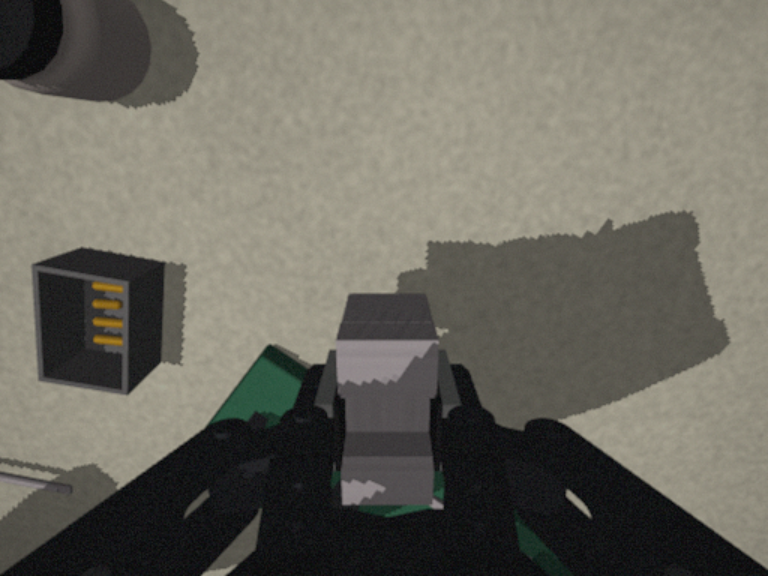

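```bash
python3 -m handwheel '0 -7.5 15 -0.114 0 0 22; 0 -9 14 -0.114 0 0 22; 0 -10.5 13 -0.114 0 0 22; 0 -12 12 -0.114 0 0 22; 0 -13.5 10.5 -0.114 0 0 22; 0 -14.5 9 -0.114 0 0 22; 0 -15.5 7 -0.114 0 0 22; 0 -16 5 -0.114 0 0 22';python3 -m handwheel '0 0 0 0 0 0 22; 0 0 0 0 0 0 22'; python3 look.py wrist w10; python3 plan.py .523 -.2657 .1 -6.6 1
```

```text
clock: 20.15
position: [0.5224, -0.2658, 0.1193]
ee_rot: [-0.526, -0.473, 0.527, -0.471]
ft_force: [0.8, -0.7, -6.1]
grip_width: 0.313
clock: 20.35
position: [0.5237, -0.2659, 0.1201]
ee_rot: [-0.528, -0.471, 0.529, -0.469]
ft_force: [0.2, 0.3, -6.6]
grip_width: 0.315
[ 0.5242 -0.2658  0.1204] yaw -6.66
d mm [ -1.2   0.1 -20.4] tool d [20.4 -1.2  0.1] rv [-0.001 -0.001  0.002] n 1 yaw now -6.7
20.4 -1.2 0.1 -0.001 -0.0006 0.0016
```

View pics/w10.png

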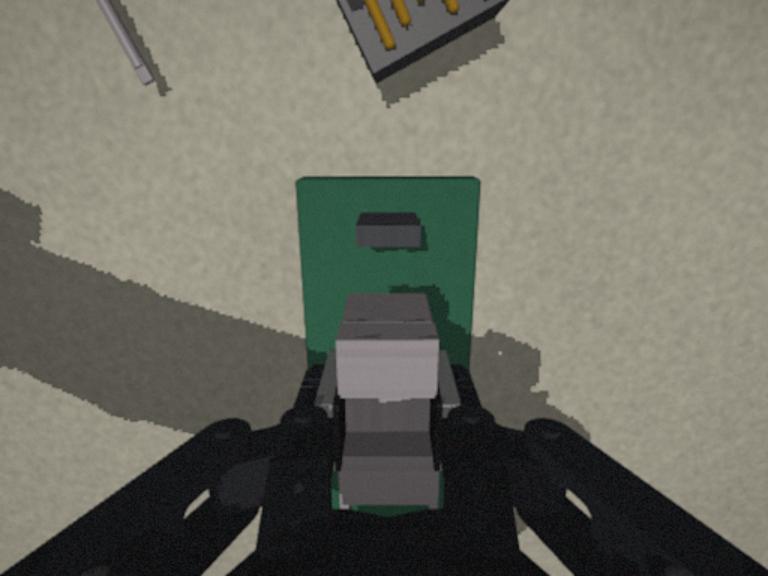

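```bash
python3 - <<'E'
from h import *
z=np.load('w10.npz');P=z['P'];c={'camera_matrix':z['K']}
op=lambda u,v,h:onplane(c,z['o'],z['A'],u/1.5,v/1.5,h)
X,Y,Z=P[...,0],P[...,1],P[...,2]
m=(abs(Z-.06)<.006)&(Y>-.25)&(Y<-.2)&(X>.49)&(X<.56)
q=P[m][:,:2];print('stop1',m.sum(),cv2.minAreaRect(q.astype(np.float32)*1000),q.mean(0),'top z',np.median(Z[m]))
s=np.array([op(*p,.06) for p in [(358,229),(421,228),(356,248),(422,248)]]);print('stop px',s.mean(0), s[:,:2].round(4).tolist())
m=(Z>.14)&(Z<.17);m[:225]&=True;q=P[m]
zz=np.median(q[:,2]);print('die top',zz,m.sum())
k=abs(q[:,2]-zz)<.006;r=cv2.minAreaRect((q[k][:,:2]*1000).astype(np.float32));print(r)
h=.1535
d=np.array([op(*p,h) for p in [(336,340),(438,340),(341,507),(439,507)]]);print('die px',d.mean(0),'w',np.linalg.norm(d[0]-d[1]),'len',np.linalg.norm(d[0]-d[2]),'ax',np.degrees(np.arctan2(*(d[2]+d[3]-d[0]-d[1])[1::-1])))
E
```

```text
stop1 659 ((527.3580932617188, -228.64425659179688), (9.945759773254395, 29.93833351135254), 83.27326965332031) [ 0.52757569 -0.22831179] top z 0.05952038414618446
stop px [ 0.52842755 -0.23045525  0.06      ] [[0.5146, -0.2245], [0.5435, -0.2273], [0.5125, -0.2332], [0.5431, -0.2368]]
die top 0.1523391915179126 10901
((523.1383666992188, -266.0308532714844), (57.1868782043457, 54.21296310424805), 83.17918395996094)
die px [ 0.52380987 -0.26629377  0.1535    ] w 0.027440710883242504 len 0.05643084631324887 ax -95.72525631444444
```

```bash
python3 -m handwheel '25 -1 -0.5 0 0 0 22; 25 0 0 0 0 0 22; 0 0 0 0 0 0 22; 0 0 0 0 0 0 22';python3 look.py wrist w11; python3 plan.py .5233 -.2651 .028 -6.6 1
```

```text
clock: 20.8
position: [0.5236, -0.2656, 0.0714]
ee_rot: [-0.528, -0.471, 0.528, -0.47]
ft_force: [1.0, 0.2, -5.8]
grip_width: 0.313
[ 0.5242 -0.266   0.0723] yaw -6.6
d mm [ -0.9   0.9 -44.3] tool d [44.3 -1.  -0.8] rv [ 0.     0.    -0.001] n 1 yaw now -6.6
44.3 -1.0 -0.8 0.0 0.0005 -0.0006
```

View pics/w11.png

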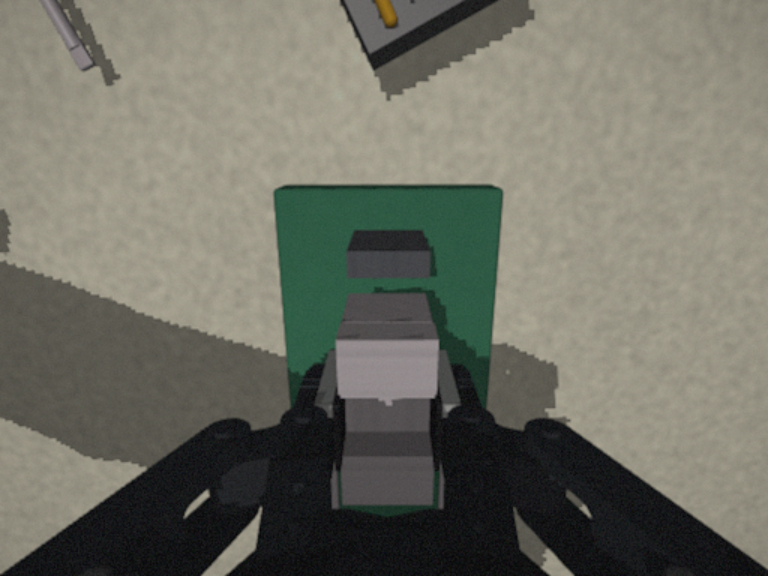

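```bash
python3 -m handwheel '0 -1 -0.8 0 0 0 22; 12 0 0 0 0 0 22; 12 0 0 0 0 0 22; 10 0 0 0 0 0 22; 4 0 0 0 0 0 22; 0 0 0 0 0 0 22; 0 0 0 0 0 0 22'; python3 plan.py .5233 -.2651 .028 -6.6 1
```

```text
clock: 21.55
position: [0.5227, -0.2651, 0.0337]
ee_rot: [0.528, 0.47, -0.528, 0.47]
ft_force: [0.3, 0.4, -5.2]
grip_width: 0.315
d mm [ 0.6  0.  -5.7] tool d [ 5.7  0.6 -0.1] rv [ 0.  0. -0.] n 1 yaw now -6.6
5.7 0.6 -0.1 0.0 0.0001 -0.0002
```

```bash
python3 -m handwheel '4 0.5 0 0 0 0 22; 1.5 0 0 0 0 0 22; 0 0 0 0 0 0 22; 0 0 0 0 0 0 22';python3 -m handwheel '1 0 0 0 0 0 22;0 0 0 0 0 0 22; 0 0 0 0 0 0 22'; python3 plan.py .5233 -.2651 .028 -6.6 1
```

```text
clock: 21.95
position: [0.5231, -0.265, 0.0281]
ee_rot: [0.528, 0.47, -0.528, 0.47]
ft_force: [-0.3, -0.2, -6.7]
grip_width: 0.309
clock: 22.25
position: [0.5232, -0.2651, 0.0273]
ee_rot: [0.528, 0.47, -0.528, 0.471]
ft_force: [-0.9, -0.1, -2.6]
grip_width: 0.313
d mm [ 0.1 -0.   0.7] tool d [-0.7  0.1  0. ] rv [ 0. -0. -0.] n 1 yaw now -6.6
-0.7 0.1 0.0 0.0002 -0.0 -0.0004
```

```bash
python3 -m handwheel '0.5 0 0 0 0 0 22; 0 0 0 0 0 0 22; 0 0 0 0 0 0 35; 0 0 0 0 0 0 50; 0 0 0 0 0 0 60; 0 0 0 0 0 0 60; 0 0 0 0 0 0 60'; python3 -m handwheel '-20 0 0 0 0 0 60; -40 0 0 0 0 0 60; -40 0 0 0 0 0 60; -40 0 0 0 0 0 60; 0 0 0 0 0 0 60; 0 0 0 0 0 0 60'; python3 look.py wrist w12; python3 look.py side s12;python3 look.py top t12
```

```text
clock: 22.95
position: [0.5231, -0.265, 0.0266]
ee_rot: [0.528, 0.47, -0.528, 0.47]
ft_force: [-0.3, -0.1, -0.5]
grip_width: 0.705
clock: 23.55
position: [0.5235, -0.2651, 0.1673]
ee_rot: [0.528, 0.47, -0.527, 0.471]
ft_force: [0.2, 0.1, -0.6]
grip_width: 0.705
[ 0.5229 -0.2647  0.1661] yaw -6.58
[ 0.5226 -0.2646  0.1655] yaw -6.58
[ 0.5224 -0.2646  0.1653] yaw -6.58
```

View pics/w12.png

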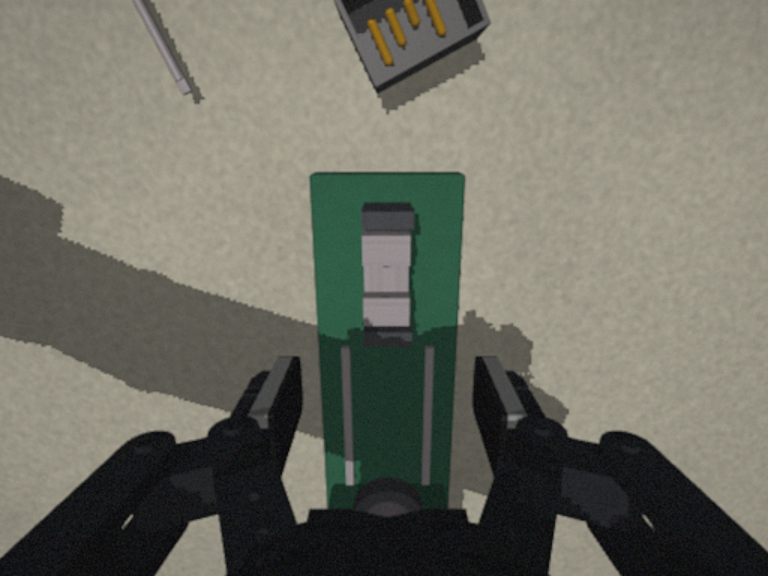

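View pics/s12.png

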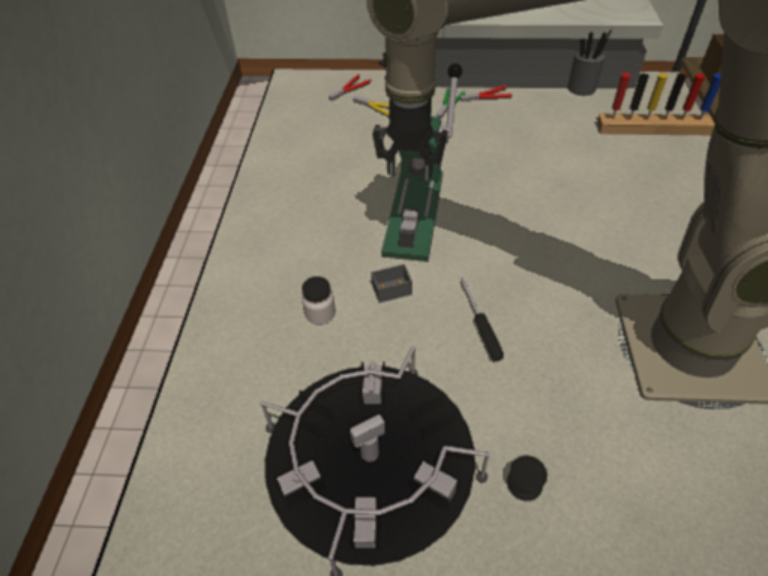

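```bash
python3 - <<'E'
from h import *
z=np.load('w12.npz');c={'camera_matrix':z['K']}
op=lambda u,v,h:onplane(c,z['o'],z['A'],u/1.5,v/1.5,h)[:2]
d=np.array([op(*p,.06) for p in [(361,236),(412,236),(363,328),(411,328)]])
s=np.array([op(*p,.06) for p in [(362,211),(412,211),(362,232),(414,232)]])
s2=np.array([op(*p,.06) for p in [(363,332),(412,332)]])
bed=np.array([op(*p,.02) for p in [(314.5,265),(462,265)]]);b2=np.array([op(311,175,.02),op(465,175,.02)])
x=np.array([-.115,-.993]);y=np.array([.993,-.115])
print('die',d.mean(0),'ax',np.degrees(np.arctan2(*(d[2]+d[3]-d[0]-d[1])[::-1])))
print('along: stop1 inner',(s[2:].mean(0)-d.mean(0))@x,'stop2 inner',(s2.mean(0)-d.mean(0))@x,'lateral: die vs stop1',(d.mean(0)-s.mean(0))@y,'die vs bed mid',(d.mean(0)-bed.mean(0))@y,'bed end',(b2.mean(0)-d.mean(0))@x)
P=z['P'];m=(abs(P[...,2]-.06)<.006)&(np.hypot(P[...,0]-.523,P[...,1]+.265)<.055)
q=P[m][:,:2];print(m.sum(),cv2.minAreaRect(q.astype(np.float32)*1000))
m&=z['color'].min(2)>110;q=P[m];print(np.median(q[:,2]),cv2.minAreaRect(q[:,:2].astype(np.float32)*1000))
for t in ['jar_center','bin_center','spool_center','driver_grip']:
    for n in ['side','top']: print(t,n,[(np.round(r['box']).tolist(),round(r['conf'],2)) for r in cams.recognise(n,t)[:1]])
print(manip.get_obs()['ft_force'],manip.get_obs()['clock'])
E
```

```text
die [ 0.52312453 -0.26661507] ax -96.26887979222545
along: stop1 inner -0.030836606099403863 stop2 inner 0.031185801807000493 lateral: die vs stop1 -0.00039493667902393173 die vs bed mid -0.0011031014380349416 bed end -0.05952477015735719
2167 ((523.07421875, -265.2757263183594), (83.7274169921875, 29.893421173095703), 83.53955078125)
0.059592118568569524 ((522.3850708007812, -265.3011779785156), (55.88324737548828, 27.802753448486328), 83.30683135986328)
jar_center side [([201.0, 185.0, 24.0, 32.0], 0.76)]
jar_center top [([257.0, 132.0, 18.0, 21.0], 0.8)]
bin_center side []
bin_center top []
spool_center side [([340.0, 302.0, 22.0, 29.0], 0.94)]
spool_center top [([150.0, 248.0, 23.0, 17.0], 0.67)]
driver_grip side [([308.0, 191.0, 28.0, 51.0], 0.88)]
driver_grip top [([233.0, 236.0, 38.0, 15.0], 0.82)]
[-0.25847898 -0.31521615  0.74359021] 24.1
```

Within about 1 mm and 0.5°, at the right height, and the bystanders are unmoved (the bin also sits where it was in the side picture). Handing in.

```bash
python3 -c "
from workcell import hand_in
print(hand_in())"
```

```text
the job is handed in; nothing more can be done
None
```

I turned the carousel about 89° by its knob, so the notched die stood within about 2 mm of the gap's middle. I lifted it out by its ends and stood it on the bench behind the press. I let go, took it again by its long sides, set it in the nest, let go and backed off upwards. The job is handed in, at about 24 s of the 64 s allowed.

**Die in the nest:** the last wrist picture puts the die's middle within about 1 mm of the nest's. It is within about 0.5° of square, with its top at 59.6 mm against 60 mm expected. The gripper is clear and the wrist force is near zero.

**Other dies and bystanders:** the side picture shows the other four dies in their bays. The networks found the jar, spool and screwdriver within 1–3 pixels of where they started.

**What failed or disagreed:** the networks missed the bin in both last pictures. I only saw by eye in the side picture that it stands where it did. One depth fit of the die on the bench went wrong because it also took in other surfaces, so I used the corner pixels there. Stop 1 by corner pixels and by depth differed by about 2 mm, and I placed the die by the depth value.

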